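# Seat the shaker platform on its locating pins

## Robot

A 6-joint arm with a two-finger parallel gripper is mounted at the origin on the work surface. World frame = base frame: x ahead of the robot, y to its left, z up, the work surface at z = 0. Lengths are in mm, angles in rad, forces in N, time in s.
With the tool pointing down it reaches from about 350 to 975 mm from the base axis. Payload 7.1 kg.
Tool frame: the origin (TCP) lies at the very end of the fingers, on their centre line; the grasp point (between the pads) lies 19 mm behind it (ctrl.pinch_z is the z of the grasp point in the tool frame, in mm); z points along the fingers, y is the direction in which the jaws open and shut (so a half turn about z gives the same grasp; the last joint's range is limited). The gripper opens to 88 mm and grips with 3 to 60 N. Pads are 20 mm wide; open, the fingers measure 115 mm over their backs; the gripper's body (75 mm by 178 mm) begins 61 mm behind the grasp point.
Start: joints at [1.112, 0.423, 1.63, -0, 1.089, -0.019], TCP at [266.067, 565.52, 222.675] pointing down, gripper open.
Joint ranges: [-3, 3], [-0.9, 2.11], [0.09, 2.58], [-1.31, 4.45], [0.11, 2.69], [-2.54, 2.54]. Speed limits (rad/s): [2.39, 2.39, 3.01, 3.14, 3.14, 3.14].

## Interface

Orientations are given as a rotation vector (axis times angle).
In Python, from workcell import get_obs, optics, ctrl gives the robot as it stands.
- The arm moves only by the shell command python3 -m jog 'ROWS'. ROWS is a JSON object of lists of equal length, an entry for each row: "delta_rot": the turn, a rotation vector about the tool's x, y, z in rad, a list of three; "translation": the shift along the tool's x, y, z in mm, a list of three; "hand": the opening, from -1 (shut) to 1 (fully open). In form: {"delta_rot": [[rx, ry, rz], ...], "translation": [[x, y, z], ...], "hand": [hand, ...]}. A call has 1 to 5 rows; each row is the pose to reach, as a shift and turn from the pose commanded when the call began, along the tool's axes at that moment; what a row does not reach only later rows make up. A row lasts 1/10 s, in which the tool goes at most 50 mm and 8.59 degrees, less where a joint would pass 70% of its speed; a pose out of reach is approached as far as the arm can. A call with a gripper value outside its range is refused whole. The fingers move at their own pace and stop on an object; the grip force is fixed at half the most. Time passes only in rows, so rows that repeat a pose let the fingers close. It gives the time, the measured TCP pose, the force and the opening at its end, in the units of the state.
- get_obs(): the state, without advancing time (a new reading comes with each control period).
- optics.get_image(name): name is "scene" or "top"; returns the picture (480x640x3 uint8, red, green, blue); there is no depth.
- optics.calibration(name): a dict with "intrinsics" (3x3 intrinsics, pixels), "cam_to_world" (4x4, takes a point from camera to world coordinates). Camera axes: x right, y up, looking along -z (the intrinsics and any distortion apply to the point x, -y, -z); pixel columns grow to the right and rows downward; lengths in mm; the calibration is good to about 2 mm. A picture is of the moment at which its call begins. calibration takes no time and is no camera call.
- ctrl.close_job(): hands the job in, once; it reports no verdict.
The state is a dict: "t": time; "qpos": joint angles; "qvel": joint speeds; "joint_torque": joint torques, N m; "ee_pos": TCP position; "orientation": TCP orientation; "ft_force": force on the tool from outside, world axes, zero at the start; "moment": the same for the moment, N m; "width": finger opening in mm.
Only numpy, scipy, OpenCV 4.12 (cv2) and the standard library are available. Lean on these libraries where they do the work, as an engineer would, in place of code of your own. Each camera call takes 0.05 s, during which the arm holds its last target. There are 200 camera calls.

## Task

The platform of the orbital shaker has been laid on the drive carriage out of place, so that it rides up on the two locating pins. Nudge the plate gently sideways with the fingertips, without lifting it and without pushing on its flask clamps, until both of its holes drop over their pins and it lies flat on the carriage, then take the hand away. Leave the flask, the bottle and the two locking screws where they stand.

Things in the scene. Friction and masses are not known exactly. Their poses are not given: they have to be found in the camera images.
- shaker: benchtop orbital shaker, fixed to the bench: white housing 225 x 230 mm (x by y), grey cover with its top 75 mm above the bench, sloping control panel on its +x side (away from the robot, reaching to x = 151 mm). Above the cover, on drive posts, stands the carriage (see seat). Origin: centre of the housing's underside, on the bench; z up.
- seat (a point): centre of the top of the carriage, a dark steel deck 130 mm (x) by 170 mm (y), 8 mm thick, open all round, its top 98 mm above the bench and 23 mm above the cover. Axes as the shaker's. When the platform is seated its origin lies on this point and their axes agree.
- pin_left (a point): tip of the left (+y) locating pin of the carriage, at x = 45, y = 60 mm from the seat point. Both pins are steel, fixed upright, 8 mm in diameter, 8 mm tall: 3 mm straight, then tapering to a 3 mm wide tip.
- pin_right (a point): tip of the right (-y) locating pin, at x = 45, y = -60 mm from the seat point.
- platform: loose aluminium plate 160 mm (x) by 200 mm (y), 6 mm thick, 0.4 to 0.8 kg. Origin: centre of its underside. At the start 12 to 30 mm too far to the shaker's -x, up to 25 mm off in y, turned up to 9 deg, its -x half on the deck and its +x half riding on the pin tips (tilt about 4 deg). A few newtons slide it. Seated, it overhangs the deck 15 mm all round; the pins show 2 mm above it.
- hole_left (a point): centre, at the underside, of the plate's left hole, round, 11 mm in diameter, through, at x = 45, y = 60 mm from the platform's origin; belongs over pin_left.
- hole_right (a point): centre, at the underside, of the plate's right hole, the same, at x = 45, y = -60 mm; belongs over pin_right.
- clamps: the two sprung steel flask clamps screwed to the platform (origin the same as the platform's), each of four prongs on a 60 mm disc, 68 mm wide over the prongs and rising 39 mm above the plate's top, centred at x = -18, y = -44 and +44 mm from the platform's origin. Not to be pushed on.
- flask_mid (a point): half-way up the conical glass flask, 64 mm wide at the base and 106 mm tall, standing loose on the bench beside the shaker, left or right.
- bottle_mid (a point): half-way up the amber reagent bottle, 68 mm in diameter and 140 mm tall, standing loose on the bench on the other side of the shaker.
- screw_1_mid (a point): half-way up a steel locking screw, stood on its knurled head (24 mm in diameter), 25 mm tall, loose on the bench beyond the control panel.
- screw_2_mid (a point): half-way up the other locking screw, the same.

How it is judged (in metres and radians):
At the end, for the whole second after the job is handed in: Both holes sit over their pins (centres within 2.5 mm, seen from above), the plate lies flat on the carriage (underside within 1.5 mm of the deck, tilt under 0.015 rad) and at rest; flask, bottle and both screws are within 15 mm of where they stood (horizontal distance between hole_left and pin_left below 0.0025 m and horizontal distance between hole_right and pin_right below 0.0025 m and z of platform in the frame of seat between -0.0015 and 0.0015 m and angle between platform's own z axis and vertical below 0.015 rad and linear speed of platform below 0.01 m/s and distance of each of flask_mid, bottle_mid, screw_1_mid, screw_2_mid from where it was at the start of the episode below 0.015 m); the robot touches nothing.
It fails at once if the platform is lifted: its origin more than 20 mm above the carriage (z of platform in the frame of seat above 0.02 m).
It fails at once if the platform is tipped by more than 0.2 rad or pushed off the carriage (angle between platform's own z axis and vertical above 0.2 rad or z of platform in the frame of seat below -0.01 m).
It fails at once if the flask clamps are pushed on (contact force between any of the fingers, the arm and clamps above 1 N).
It fails at once if the platform is shoved hard: more than 40 N from the fingers (contact force between the fingers and platform above 40 N).
It fails at once if the flask, the bottle or a screw is moved more than 15 mm (distance of any of flask_mid, bottle_mid, screw_1_mid, screw_2_mid from where it was at the start of the episode above 0.015 m).
It also fails if it takes over 72 s, if anything falls off the work surface, if the arm or the gripper's body presses on something with over 40 N, if the wrist force passes 120 N, or if a joint passes its speed limit or range.

## Working session

There is one attempt and no reset: what is moved stays moved. The work goes in short steps, Python scripts to look and compute and a shell command to move; the robot and the scene stay as the last step left them, time stands still between calls to the robot, and variables do not carry over. Pictures are saved under pics/ and viewed, about 8 in all and at most 12, crops included, and the job is handed in when it is done.

```bash
ls; mkdir -p pics; python3 - <<'E'
from workcell import get_obs, optics, ctrl
import cv2,numpy as np
for n in("scene","top"):
    im=optics.get_image(n); cv2.imwrite(f"pics/{n}0.png",im[:,:,::-1]); c=optics.calibration(n); print(n,c["intrinsics"],np.round(c["cam_to_world"],3).tolist(),c.keys())
o=get_obs();print({k:np.round(v,3).tolist() for k,v in o.items()})
E
```

```text
pics
scene [[467.95052791   0.         326.73643437]
 [  0.         467.95052791 241.11476748]
 [  0.           0.           1.        ]] [[-0.527, -0.455, 0.717, 1224.492], [0.85, -0.27, 0.453, 420.053], [-0.012, 0.848, 0.529, 510.14], [0.0, 0.0, 0.0, 1.0]] dict_keys(['intrinsics', 'cam_to_world'])
top [[475.80348768   0.         326.0508605 ]
 [  0.         475.80348768 245.54907958]
 [  0.           0.           1.        ]] [[0.011, 0.983, -0.183, 455.445], [-1.0, 0.013, 0.014, 52.347], [0.016, 0.183, 0.983, 1022.199], [0.0, 0.0, 0.0, 1.0]] dict_keys(['intrinsics', 'cam_to_world'])
{'t': 0.1, 'qpos': [1.112, 0.424, 1.631, -0.0, 1.089, -0.019], 'qvel': [0.0, -0.003, -0.005, 0.002, -0.001, -0.002], 'joint_torque': [-0.0, -54.562, -27.433, 0.064, 0.019, -0.0], 'ee_pos': [265.85, 565.109, 221.994], 'orientation': [-0.685, -3.066, 0.002], 'ft_force': [-0.347, 0.009, 0.251], 'moment': [0.032, 0.02, -0.035], 'width': 88.083}
```

View pics/scene0.png

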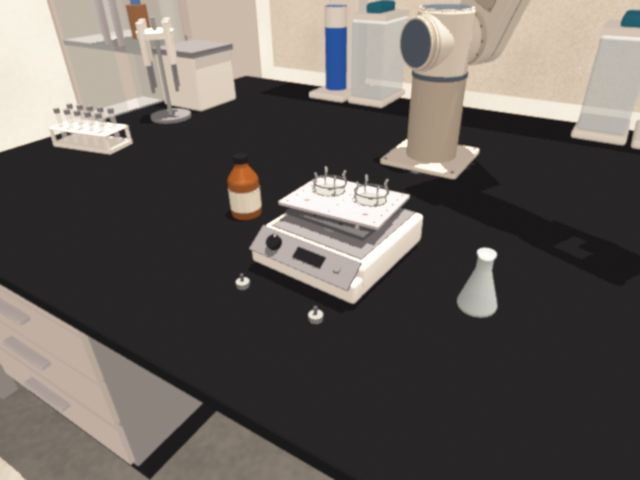

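View pics/top0.png

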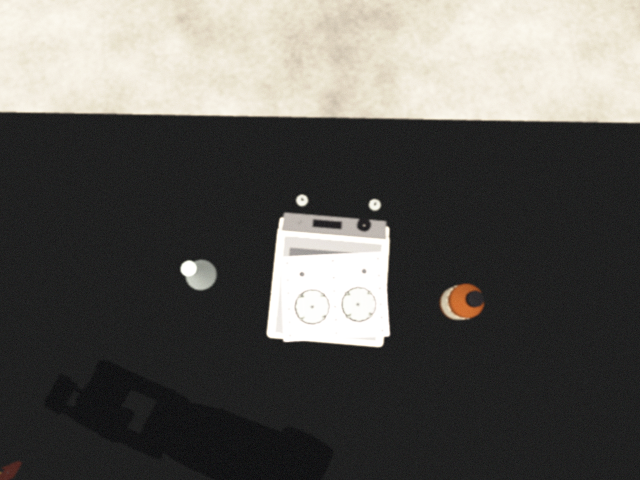

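The top view has +x pointing up. The plate (cols 280–390, rows 252–345) sits low on the shaker, with its holes near (302,273) and (364,271). The flask is on the left (+y) and the bottle on the right. Next I'll enlarge both views.

```bash
python3 - <<'E'
import cv2
a=cv2.imread("pics/top0.png")[190:355,255:405]; b=cv2.imread("pics/scene0.png")[155:300,240:430]
cv2.imwrite("pics/topc.png",cv2.resize(a,None,fx=3.6,fy=3.6,interpolation=cv2.INTER_CUBIC))
cv2.imwrite("pics/scenec.png",cv2.resize(b,None,fx=4,fy=4,interpolation=cv2.INTER_CUBIC))
E
```

```text
(no output)
```

View pics/topc.png

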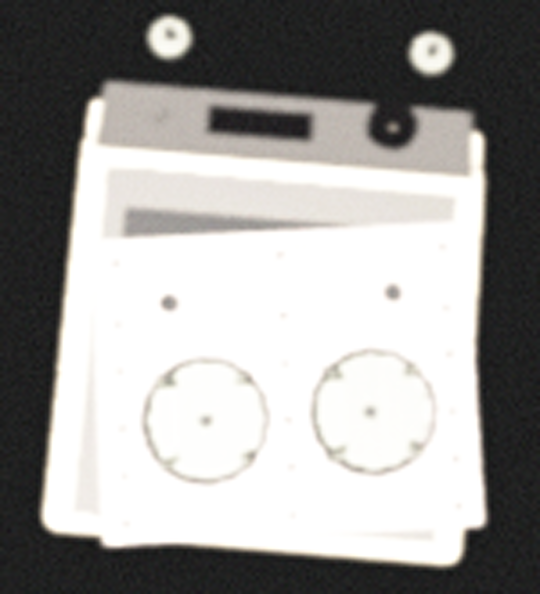

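View pics/scenec.png

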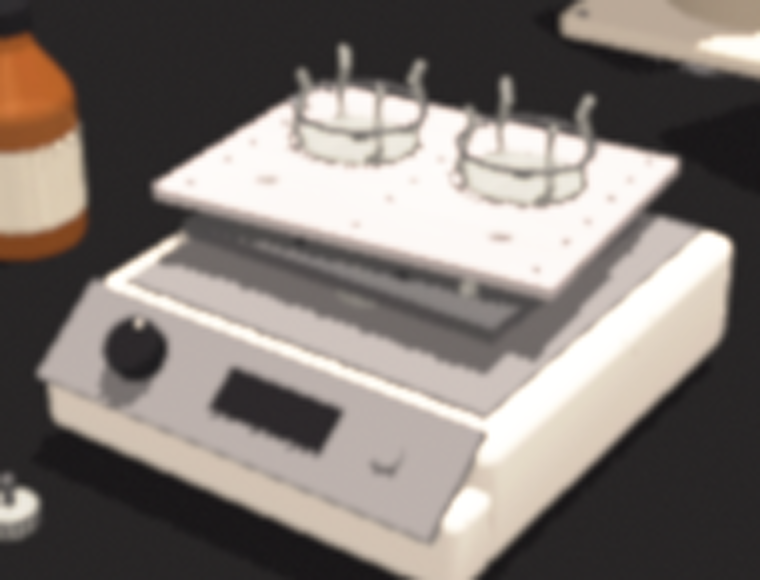

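The hole centres in the top crop are at (169,303) and (393,292). The deck's +x edge runs from its +y corner at (125,210) towards (350,227). The scene crop shows the left pin under the plate at (467,288) and the deck corner near (515,325). I'll convert these to world positions.

```bash
cat > h.py <<'E'
import numpy as np,cv2
from workcell import get_obs, optics, ctrl
def ray(n,p,z):
    c=optics.calibration(n);K=np.array(c["intrinsics"]);T=np.array(c["cam_to_world"])
    d=np.linalg.inv(K)@[p[0],p[1],1]; d=T[:3,:3]@[d[0],-d[1],-d[2]]; o=T[:3,3]
    return o+d*(z-o[2])/d[2]
def proj(n,P):
    c=optics.calibration(n);K=np.array(c["intrinsics"]);T=np.array(c["cam_to_world"])
    q=T[:3,:3].T@(np.array(P)-T[:3,3]); q=K@[q[0],-q[1],-q[2]]; return q[:2]/q[2]
E
python3 - <<'E'
from h import *
t=lambda x,y:((x+.5)/3.6-.5+255,(y+.5)/3.6-.5+190)
s=lambda x,y:((x+.5)/4-.5+240,(y+.5)/4-.5+155)
for k,p,z in [("coverL",(108,168),75),("coverR",(455,197),75),("deckLF",(125,210),98),("deckedge",(350,227),98),("holeL",(169,303),110),("holeR",(393,292),110),("discL",(206,420),107),("discR",(373,411),107),("plNW",(100,237),113),("plSW",(100,545),103),("plSE",(485,526),103),("screw1",(169,37),10),("screw2",(431,52),10),("houSWtop",(43,530),70),("houSEtop",(463,565),70)]:
    print(k,ray("top",t(*p),z).round(1))
for k,p,z in [("pinL",(467,288),102),("deckLF",(490,332),98),("deckRF",(190,222),98),("holeL",(500,237),111),("holeR",(266,180),111),("plLF",(549,291),114),("plRF",(155,187),114),("plLB",(679,162),104)]:
    print("s",k,ray("scene",s(*p),z).round(1))
for n,p,z in [("flask",(201,275),10),("bottle",(462,301),60)]: print(n,ray("top",p,z).round(1))
E
```

```text
coverL [650.  122.9  75. ]
coverR [636.  -72.9  75. ]
deckLF [621.9 111.3  98. ]
deckedge [614.1 -12.1  98. ]
holeL [569.5  85.7 110. ]
holeR [576.9 -34.4 110. ]
discL [507.6  65.  107. ]
discR [513.4 -23.8 107. ]
plNW [604.3 123.4 113. ]
plSW [442.  119.7 103. ]
plSE [453.9 -83.2 103. ]
screw1 [745.6  92.7  10. ]
screw2 [738.5 -67.8  10. ]
houSWtop [449.2 153.3  70. ]
houSEtop [432.8 -75.8  70. ]
s pinL [605.1  90.1 102. ]
s deckLF [626.3 112.9  98. ]
s deckRF [611.1 -53.6  98. ]
s holeL [571.9  88.3 111. ]
s holeR [578.3 -32.3 111. ]
s plLF [608.  130.5 114. ]
s plRF [615.2 -69.4 114. ]
s plLB [449.6 121.6 104. ]
flask [576.7 303.4  10. ]
bottle [ 524.5 -237.8   60. ]
```

```bash
cat >> h.py <<'E'
from scipy.spatial.transform import Rotation as Ro
def plan(pos,psi):  # psi: shaker-like yaw (deg) of tool: tool y -> (-sin,cos), tool x -> -(cos,sin), z down
    o=get_obs();R=Ro.from_rotvec(o["orientation"]);p=np.radians(psi)
    yt=np.array([-np.sin(p),np.cos(p),0]);zt=np.array([0,0,-1.]);xt=np.cross(yt,zt)
    T=Ro.from_matrix(np.c_[xt,yt,zt])
    print("tr",R.inv().apply(np.array(pos)-o["ee_pos"]).round(1),"rot",(R.inv()*T).as_rotvec().round(4),"ee",o["ee_pos"].round(1),"F",o["ft_force"].round(1),"w",round(o["width"],1),"t",o["t"])
E
python3 -c "
from h import *
plan([408,42,222],-4.1)"
```

```text
tr [-351.3 -412.8    0.5] rot [-1.300e-03 -3.000e-04 -3.682e-01] ee [265.9 565.1 222. ] F [-0.3  0.   0.3] w 88.1 t 0.1
```

```bash
python3 -m jog '{"delta_rot":[[0,0,-0.08],[0,0,-0.16],[0,0,-0.24],[0,0,-0.32],[0,0,-0.368]],"translation":[[-30,-36,0],[-60,-72,0],[-90,-108,0],[-120,-144,0],[-150,-178,0]],"hand":[1,1,1,1,1]}'; python3 -c "
from h import *
plan([408,42,222],-4.1)"
```

```text
t: 0.6
ee_pos: [325.8, 338.6, 222.4]
orientation: [-0.107, -3.139, 0.001]
ft_force: [0.2, 0.6, 1.0]
width: 87.6
tr [-102.3 -290.3    0.5] rot [-0.0006 -0.0003  0.0032] ee [325.8 338.6 222.4] F [0.2 0.6 1. ] w 87.6 t 0.6
```

```bash
python3 -m jog '{"delta_rot":[[0,0,0],[0,0,0],[0,0,0],[0,0,0],[0,0,0]],"translation":[[-16,-45,0],[-32,-90,0],[-48,-135,0],[-64,-180,0],[-80,-225,0]],"hand":[1,1,1,1,1]}'; python3 -c "
from h import *
plan([408,42,85],-4.1)"
```

```text
t: 1.1
ee_pos: [389.6, 108.6, 222.7]
orientation: [0.112, 3.139, 0.0]
ft_force: [-0.0, 1.1, 0.5]
width: 87.6
tr [-23.1 -65.1 137.7] rot [0.0001 0.0002 0.0001] ee [389.6 108.6 222.7] F [-0.   1.1  0.5] w 87.6 t 1.1
```

```bash
python3 -m jog '{"delta_rot":[[0,0,0],[0,0,0],[0,0,0],[0,0,0],[0,0,0]],"translation":[[-11,-33,0],[-22,-65,20],[-22,-65,60],[-22,-65,100],[-22,-65,135]],"hand":[1,1,1,1,1]}'; python3 -m jog '{"delta_rot":[[0,0,0],[0,0,0]],"translation":[[0,0,0],[0,0,0]],"hand":[1,1]}'; python3 - <<'E'
from h import *
plan([425,40.8,87],-4.1)
cv2.imwrite("pics/s1.png",cv2.resize(optics.get_image("scene")[140:300,240:430,::-1],None,fx=3.5,fy=3.5,interpolation=cv2.INTER_CUBIC))
E
```

```text
t: 1.6
ee_pos: [406.6, 43.5, 86.2]
orientation: [0.115, 3.139, 0.0]
ft_force: [0.5, -0.1, -0.1]
width: 88.0
t: 1.8
ee_pos: [406.5, 44.0, 87.7]
orientation: [-0.113, -3.137, 0.0]
ft_force: [0.1, -0.1, 0.9]
width: 87.8
tr [-18.6  -1.9   0.7] rot [-0.0003 -0.0021 -0.0002] ee [406.5  44.   87.7] F [ 0.1 -0.1  0.9] w 87.8 t 1.8
```

View pics/s1.png

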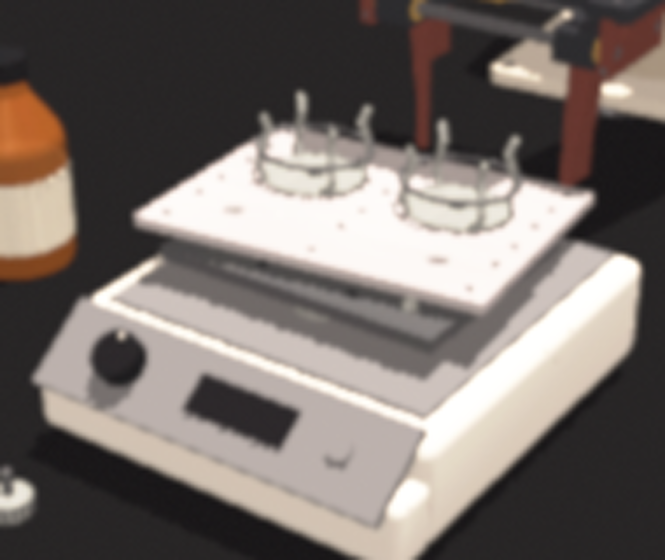

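The open fingers stand behind the plate's −x edge, near (425,140) and (575,175), ready to push along +x. I'll approach in small steps.

```bash
python3 -m jog '{"delta_rot":[[0,0,0],[0,0,0],[0,0,0],[0,0,0],[0,0,0]],"translation":[[-5,0,0],[-10,0,0],[-15,0,0],[-18,0,0],[-21,0,0]],"hand":[1,1,1,1,1]}'; for i in 1 2 ; do python3 -m jog '{"delta_rot":[[0,0,0],[0,0,0],[0,0,0],[0,0,0],[0,0,0]],"translation":[[-2,0,0],[-4,0,0],[-6,0,0],[-8,0,0],[-10,0,0]],"hand":[1,1,1,1,1]}' | egrep 'pos|force'; done; python3 - <<'E'
from h import *
plan([463,38.4,87],-4.1)
cv2.imwrite("pics/t2.png",cv2.resize(optics.get_image("top")[190:355,255:405,::-1],None,fx=3.6,fy=3.6,interpolation=cv2.INTER_CUBIC))
E
```

```text
t: 2.35
ee_pos: [428.4, 42.5, 88.0]
orientation: [0.113, 3.139, 0.0]
ft_force: [0.7, -1.1, 0.5]
width: 87.9
ee_pos: [435.5, 42.0, 87.2]
ft_force: [-6.6, 4.1, 4.4]
ee_pos: [444.9, 41.4, 87.1]
ft_force: [-7.5, 4.8, 6.1]
tr [-18.3  -1.7   0. ] rot [-0.0002 -0.0059  0.0004] ee [444.9  41.4  87.1] F [-7.5  4.8  6.1] w 87.8 t 3.35
```

View pics/t2.png

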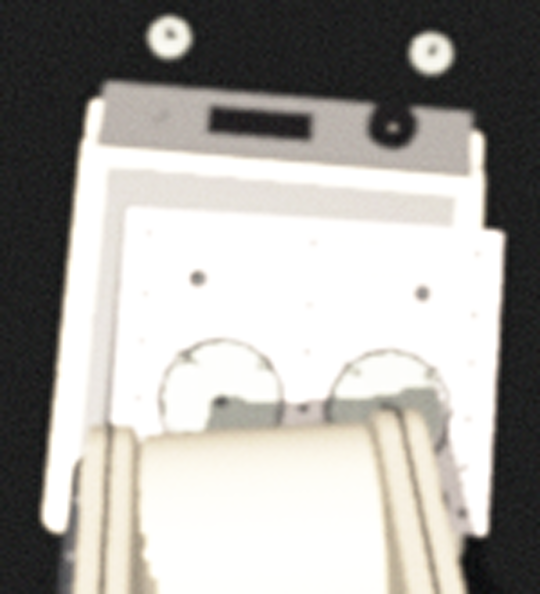

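The plate is now nearly square to the shaker, with holes at (198,278) and (423,293), but it has slid towards −y. I'll compute the remaining offset.

```bash
cat >> h.py <<'E'
PINS=np.array([[602.2,88.6],[593.6,-31.1]])
def holes(img=None,z=110,guess=None):
    # dark round spots on the white plate -> shaker-frame hole-minus-pin errors
    im=optics.get_image("top") if img is None else img
    g=cv2.cvtColor(im,cv2.COLOR_RGB2GRAY).astype(float); out=[]
    for gx,gy in guess:
        x0,y0=int(round(gx))-4,int(round(gy))-4; w=g[y0:y0+9,x0:x0+9]; d=np.clip(np.percentile(w,75)-w-15,0,None)
        yy,xx=np.mgrid[y0:y0+9,x0:x0+9]; p=((d*xx).sum()/d.sum(),(d*yy).sum()/d.sum()); out.append(ray("top",p,z)[:2])
    out=np.array(out); d=out[0]-out[1]; yaw=np.degrees(np.arctan2(-d[0],d[1]))
    a=np.radians(-4.1);R=np.array([[np.cos(a),-np.sin(a)],[np.sin(a),np.cos(a)]])
    e=(out-PINS)@R
    print("holes",out.round(1).tolist(),"yaw",yaw.round(2),"sep",np.linalg.norm(d).round(1),"err in shaker frame L,R",e.round(1).tolist())
E
python3 - <<'E'
from h import *
t=lambda x,y:((x+.5)/3.6-.5+255,(y+.5)/3.6-.5+190)
holes(cv2.imread("pics/top0.png")[:,:,::-1],guess=[t(169,303),t(393,292)])
holes(guess=[t(198,278),t(423,293)])
for z,n in ((112,0),(106,1)): print(ray("top",t(125,207) if 1 else 0,z).round(1), ray("top",t(505,232),z).round(1))
E
```

```text
holes [[569.6, 86.0], [576.9, -34.0]] yaw 3.46 sep 120.3 err in shaker frame L,R [[-32.3, -4.9], [-16.5, -4.1]]
holes [[583.6, 70.3], [576.3, -50.4]] yaw -3.44 sep 121.0 err in shaker frame L,R [[-17.3, -19.6], [-15.8, -20.5]]
[621.  110.4 112. ] [610.1 -94.9 112. ]
[622.1 110.8 106. ] [611.1 -95.9 106. ]
```

```bash
python3 -m jog '{"delta_rot":[[0,0,0],[0,0,0],[0,0,0],[0,0,0],[0,0,0]],"translation":[[15,0,0],[25,0,-20],[25,0,-60],[25,0,-100],[25,0,-115]],"hand":[1,1,1,1,1]}'; python3 - <<'E'
from h import *
print(get_obs()["qpos"].round(2))
plan([525,-120,203],85.9);plan([525,-120,203],-94.1)
t=lambda x,y:((x+.5)/3.6-.5+255,(y+.5)/3.6-.5+190)
holes(guess=[t(198,278),t(423,293)])
E
```

```text
t: 3.95
ee_pos: [424.5, 43.0, 205.9]
orientation: [0.113, 3.135, 0.001]
ft_force: [0.5, -0.0, -0.1]
width: 87.6
[ 0.07  0.15  2.07 -0.    0.92 -1.43]
tr [-111.9 -155.4    3.4] rot [-0.0034  0.0044 -1.571 ] ee [424.5  43.  205.9] F [ 0.5 -0.  -0.1] w 87.6 t 3.95
tr [-111.9 -155.4    3.4] rot [0.0044 0.0034 1.5706] ee [424.5  43.  205.9] F [ 0.5 -0.  -0.1] w 87.6 t 3.95
holes [[583.4, 70.0], [576.4, -50.0]] yaw -3.31 sep 120.1 err in shaker frame L,R [[-17.5, -19.9], [-15.8, -20.0]]
```

```bash
python3 -m jog '{"delta_rot":[[0,0,0.14],[0,0,0.28],[0,0,0.42],[0,0,0.56],[0,0,0.7]],"translation":[[-10,-20,0],[-20,-40,0],[-30,-60,0],[-40,-80,0],[-50,-100,0]],"hand":[1,1,1,1,1]}'|grep pos; python3 -m jog '{"delta_rot":[[0,0,0.14],[0,0,0.28],[0,0,0.42],[0,0,0.56],[0,0,0.7]],"translation":[[0,0,0],[0,0,0],[0,0,0],[0,0,0],[0,0,0]],"hand":[1,1,1,1,1]}'|grep pos;  python3 - <<'E'
from h import *
print(get_obs()["qpos"].round(2))
plan([525,-125,88],-94.1)
E
```

```text
ee_pos: [465.4, -61.3, 201.6]
ee_pos: [465.1, -60.5, 201.6]
[-0.15  0.22  1.98 -0.    0.94 -0.25]
tr [-69.9  53.8 113.5] rot [-0.0015 -0.0002  0.1646] ee [465.1 -60.5 201.6] F [-0.1  0.4  0.5] w 87.8 t 5.0
```

```bash
python3 -m jog '{"delta_rot":[[0,0,0.1],[0,0,0.165],[0,0,0.165],[0,0,0.165],[0,0,0.165]],"translation":[[-35,27,0],[-70,54,0],[-70,54,40],[-70,54,80],[-70,54,112]],"hand":[1,1,1,1,1]}'; python3 -m jog '{"delta_rot":[[0,0,0]],"translation":[[0,0,0]],"hand":[1]}'|grep pos; python3 - <<'E'
from h import *
plan([525,-105,88],-94.1)
E
```

```text
t: 5.5
ee_pos: [525.1, -124.9, 87.7]
orientation: [-2.293, -2.145, 0.002]
ft_force: [0.6, 0.2, 0.1]
width: 88.0
ee_pos: [522.5, -123.9, 85.9]
tr [19.1  1.2 -2.1] rot [-0.0093 -0.0017  0.0053] ee [ 522.5 -123.9   85.9] F [ 0.3 -0.4 -0.7] w 87.8 t 5.6
```

```bash
python3 -m jog '{"delta_rot":[[0,0,0],[0,0,0],[0,0,0],[0,0,0],[0,0,0]],"translation":[[5,0,-2],[10,0,-2],[14,0,-2],[16,0,-2],[18,0,-2]],"hand":[1,1,1,1,1]}'|egrep 'pos|force'; for i in 1 2; do python3 -m jog '{"delta_rot":[[0,0,0],[0,0,0],[0,0,0],[0,0,0],[0,0,0]],"translation":[[2,0,0],[4,0,0],[6,0,0],[8,0,0],[10,0,0]],"hand":[1,1,1,1,1]}' | egrep 'pos|force'; done; python3 - <<'E'
from h import *
plan([525,-76,88],-94.1)
cv2.imwrite("pics/t3.png",cv2.resize(optics.get_image("top")[190:355,255:405,::-1],None,fx=3.6,fy=3.6,interpolation=cv2.INTER_CUBIC))
E
```

```text
ee_pos: [528.0, -106.5, 93.7]
ft_force: [0.3, 0.4, 0.1]
ee_pos: [527.9, -97.0, 92.6]
ft_force: [-1.0, -2.6, 0.8]
ee_pos: [528.8, -86.7, 92.7]
ft_force: [-0.9, -3.0, 0.1]
tr [10.4 -4.5  4.7] rot [ 0.0001 -0.      0.0055] ee [528.8 -86.7  92.7] F [-0.9 -3.   0.1] w 87.6 t 7.1
```

View pics/t3.png

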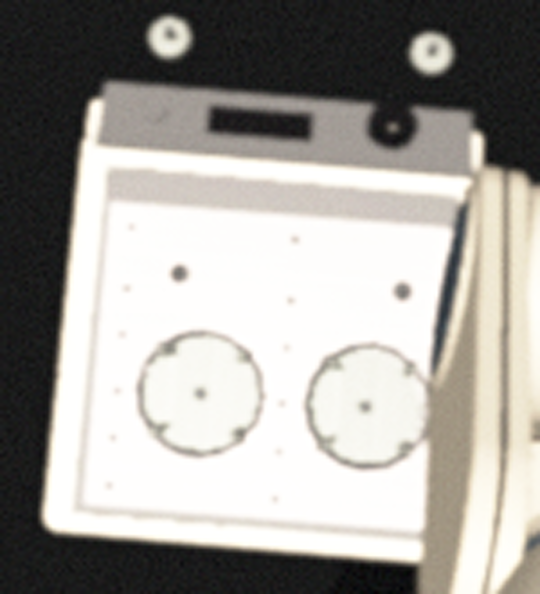

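The plate has moved about 10 mm in +y with little turning; the holes are now at (180,273) and (403,291). I'll push the rest of the way.

```bash
python3 - <<'E'
from h import *
t=lambda x,y:((x+.5)/3.6-.5+255,(y+.5)/3.6-.5+190)
holes(guess=[t(180,273),t(403,291)])
E
python3 -m jog '{"delta_rot":[[0,0,0],[0,0,0],[0,0,0],[0,0,0]],"translation":[[2,0,1],[4,0,2],[6,0,3],[8,0,3]],"hand":[1,1,1,1]}' | egrep 'pos|force'; python3 - <<'E'
from h import *
t=lambda x,y:((x+.5)/3.6-.5+255,(y+.5)/3.6-.5+190)
holes(guess=[t(164,273),t(387,291)])
E
```

```text
holes [[585.7, 81.0], [577.6, -39.2]] yaw -3.86 sep 120.5 err in shaker frame L,R [[-15.9, -8.8], [-15.4, -9.2]]
ee_pos: [530.2, -79.8, 90.5]
ft_force: [-1.7, -6.9, 5.8]
holes [[586.2, 87.5], [578.1, -32.5]] yaw -3.86 sep 120.3 err in shaker frame L,R [[-15.9, -2.2], [-15.3, -2.5]]
```

```bash
python3 -m jog '{"delta_rot":[[0,0,0],[0,0,0],[0,0,0]],"translation":[[1,0,0],[2,0,0],[2,0,0]],"hand":[1,1,1]}' | egrep 'pos|force'; python3 - <<'E'
from h import *
t=lambda x,y:((x+.5)/3.6-.5+255,(y+.5)/3.6-.5+190)
holes(guess=[t(160,273),t(384,290)])
E
python3 -m jog '{"delta_rot":[[0,0,0],[0,0,0],[0,0,0],[0,0,0],[0,0,0]],"translation":[[-10,0,0],[-25,0,-20],[-25,0,-60],[-25,0,-100],[-25,0,-115]],"hand":[1,1,1,1,1]}'; python3 - <<'E'
from h import *
plan([425,41,205],-4.1)
E
```

```text
ee_pos: [530.2, -77.5, 90.4]
ft_force: [-0.8, -5.2, 5.7]
holes [[586.3, 89.8], [578.3, -30.0]] yaw -3.84 sep 120.1 err in shaker frame L,R [[-15.9, 0.1], [-15.4, -0.0]]
t: 8.5
ee_pos: [529.5, -102.4, 208.3]
orientation: [2.291, 2.144, 0.006]
ft_force: [-0.7, 0.4, -0.1]
width: 87.8
tr [ 136.1 -113.8    2.7] rot [ 0.0041  0.0041 -1.5659] ee [ 529.5 -102.4  208.3] F [-0.7  0.4 -0.1] w 87.8 t 8.5
```

```bash
python3 -m jog '{"delta_rot":[[0,0,-0.14],[0,0,-0.28],[0,0,-0.42],[0,0,-0.56],[0,0,-0.7]],"translation":[[20,-26,0],[45,-52,0],[75,-78,0],[105,-100,0],[136,-114,0]],"hand":[1,1,1,1,1]}'|grep pos; python3 -m jog '{"delta_rot":[[0,0,-0.14],[0,0,-0.28],[0,0,-0.42],[0,0,-0.56],[0,0,-0.7]],"translation":[[0,0,0],[0,0,0],[0,0,0],[0,0,0],[0,0,0]],"hand":[1,1,1,1,1]}'|grep pos;  python3 - <<'E'
from h import *
print(get_obs()["qpos"].round(2))
plan([425,40.5,88],-4.1)
E
```

```text
ee_pos: [421.2, 42.2, 204.5]
ee_pos: [422.9, 41.5, 204.6]
[ 0.07  0.15  2.07  0.    0.92 -1.27]
tr [ -2.3  -0.6 116.6] rot [ 0.0007 -0.0002 -0.1597] ee [422.9  41.5 204.6] F [ 0.2 -0.4  0.2] w 87.8 t 9.5
```

```bash
python3 -m jog '{"delta_rot":[[0,0,-0.1],[0,0,-0.16],[0,0,-0.16],[0,0,-0.16],[0,0,-0.16]],"translation":[[-2,-1,20],[-2,-1,50],[-2,-1,80],[-2,-1,105],[-2,-1,116]],"hand":[1,1,1,1,1]}'|grep pos; python3 -m jog '{"delta_rot":[[0,0,0],[0,0,0],[0,0,0],[0,0,0],[0,0,0]],"translation":[[-4,0,0],[-8,0,0],[-12,0,0],[-15,0,0],[-18,0,0]],"hand":[1,1,1,1,1]}'|egrep 'pos|force'; python3 -m jog '{"delta_rot":[[0,0,0],[0,0,0],[0,0,0],[0,0,0],[0,0,0]],"translation":[[-2,0,0],[-4,0,0],[-6,0,0],[-8,0,0],[-10,0,0]],"hand":[1,1,1,1,1]}' | egrep 'pos|force';  python3 - <<'E'
from h import *
g=[proj("top",[586.3+6,89.4,110]),proj("top",[578.3+6,-30.4,110])]
holes(guess=g)
plan([463,38.3,88],-4.1)
E
```

```text
ee_pos: [423.4, 39.8, 86.8]
ee_pos: [443.5, 38.6, 89.4]
ft_force: [-0.1, -0.2, 0.3]
ee_pos: [448.8, 38.0, 88.1]
ft_force: [-11.0, 2.6, 8.4]
holes [[588.7, 88.7], [579.4, -31.6]] yaw -4.43 sep 120.6 err in shaker frame L,R [[-13.5, -0.9], [-14.2, -1.5]]
tr [-13.9   1.4   0. ] rot [-0.0006 -0.0076 -0.005 ] ee [449.   37.9  88.1] F [-9.4  1.8  8.4] w 87.8 t 11.05
```

```bash
python3 -m jog '{"delta_rot":[[0,0,0],[0,0,0],[0,0,0],[0,0,0]],"translation":[[-1.5,0.5,0],[-3,1,0],[-4.5,1.5,0],[-6,1.5,0]],"hand":[1,1,1,1]}' | egrep 'pos|force';  python3 - <<'E'
from h import *
g=[proj("top",[588.7+5,88.7,110]),proj("top",[579.4+5,-31.6,110])]
holes(guess=g)
plan([463,38.3,88],-4.1)
E
```

```text
ee_pos: [453.4, 38.6, 87.8]
ft_force: [-14.7, 0.2, 10.8]
holes [[593.6, 89.2], [583.9, -31.5]] yaw -4.57 sep 121.1 err in shaker frame L,R [[-8.7, -0.1], [-9.6, -1.1]]
tr [-9.3  0.4 -0.2] rot [-0.0012 -0.0104 -0.0054] ee [453.7  38.6  87.9] F [-14.3  -0.7  11.6] w 88.0 t 11.5
```

```bash
python3 -m jog '{"delta_rot":[[0,0,-0.003],[0,0,-0.006],[0,0,-0.006],[0,0,-0.006]],"translation":[[-1.5,0.3,0],[-3,0.5,0],[-4.5,0.8,0],[-5.5,1,0]],"hand":[1,1,1,1]}' | egrep 'pos|force';  python3 - <<'E'
from h import *
im=optics.get_image("top")
g=[proj("top",[593.6+4,89.2,110]),proj("top",[583.9+4,-31.5,110])]
holes(im,guess=g)
plan([463,38.3,88],-4.1)
cv2.imwrite("pics/t4.png",cv2.resize(im[230:310,275:395,::-1],None,fx=6,fy=6,interpolation=cv2.INTER_CUBIC))
E
```

```text
ee_pos: [457.5, 39.0, 87.6]
ft_force: [-18.2, -1.8, 15.1]
holes [[597.0, 90.6], [588.0, -31.0]] yaw -4.22 sep 121.9 err in shaker frame L,R [[-5.4, 1.6], [-5.6, -0.3]]
tr [-5.5 -0.3 -0.4] rot [-0.0018 -0.0136  0.0005] ee [457.6  39.   87.6] F [-17.5  -2.   15. ] w 87.7 t 11.95
```

View pics/t4.png

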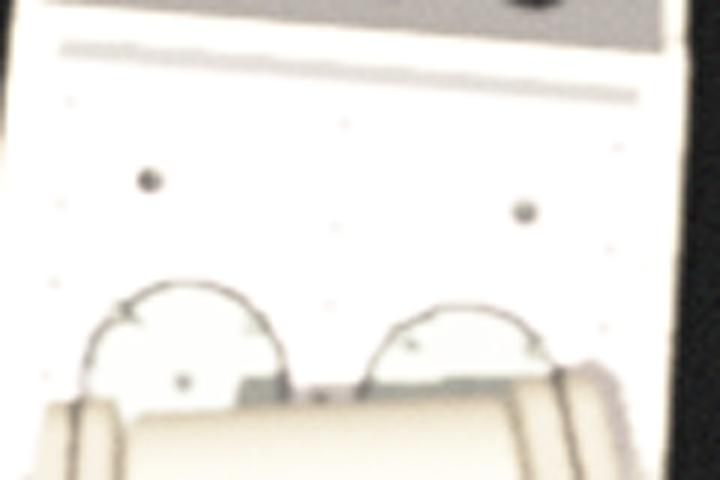

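The holes are at (150,180) and (525,212) in this crop. Bright pin-tip glints are starting to show inside them, to the right in the left hole and central/upper in the right one. The vertical load on the fingertips is growing, so I'll ease it by lifting the fingers slightly along the edge.

```bash
python3 -m jog '{"delta_rot":[[0,0,0],[0,0,0],[0,0,0]],"translation":[[0,0,-1],[0,0,-2],[0,0,-2]],"hand":[1,1,1]}' | egrep 'pos|force';  python3 - <<'E'
from h import *
im=optics.get_image("top")
for P in ([597.0,90.2,110],[588,-31,110]):
    x,y=proj("top",P).round().astype(int); print(x,y); print(cv2.cvtColor(im,cv2.COLOR_RGB2GRAY)[y-4:y+5,x-4:x+5])
E
```

```text
ee_pos: [462.8, 39.3, 90.4]
ft_force: [-1.2, 0.1, -1.5]
300 260
[[255 252 221 186 184 203 230 251 255]
 [254 249 203 182 202 212 225 248 254]
 [255 250 219 190 201 214 228 248 254]
 [255 253 238 212 208 224 243 253 255]
 [255 255 253 245 242 249 253 255 255]
 [255 255 255 254 254 255 255 255 255]
 [255 255 255 255 255 255 255 255 255]
 [255 255 255 255 255 255 255 255 255]
 [255 255 255 255 255 255 255 255 255]]
362 265
[[254 239 202 187 204 233 252 255 255]
 [252 228 189 194 207 223 247 254 255]
 [252 232 201 203 210 223 247 254 255]
 [254 245 216 205 213 232 250 254 255]
 [255 252 246 237 240 248 254 255 255]
 [255 255 254 254 254 254 255 255 255]
 [255 255 255 255 255 255 255 255 255]
 [255 255 255 255 255 255 255 255 255]
 [255 255 255 255 255 255 255 255 255]]
```

```bash
python3 - <<'E'
from h import *
a=optics.get_image("top")[230:310,275:395,::-1]; b=optics.get_image("scene")[160:250,270:420,::-1]
a=cv2.resize(a,(600,400),interpolation=cv2.INTER_CUBIC); b=cv2.resize(b,(333,200),interpolation=cv2.INTER_CUBIC)
b=cv2.resize(optics.get_image("scene")[160:250,270:420,::-1],(600,360),interpolation=cv2.INTER_CUBIC)
cv2.imwrite("pics/t5.png",cv2.resize(np.vstack([a,b]),(470,595)))
for z in (104,110): holes(z=z,guess=[(299.6,257.3),(361.3,262.3)])
plan([463,38.3,88],-4.1)
E
```

```text
holes [[603.7, 90.1], [595.1, -29.6]] yaw -4.11 sep 120.0 err in shaker frame L,R [[1.4, 1.6], [1.4, 1.6]]
holes [[602.7, 89.9], [594.2, -29.1]] yaw -4.09 sep 119.3 err in shaker frame L,R [[0.4, 1.3], [0.5, 2.0]]
tr [ 0.3 -1.1  2.4] rot [-0.0003 -0.0021  0.0006] ee [463.4  39.4  90.4] F [-5.5 -1.   1.9] w 87.7 t 12.55
```

View pics/t5.png

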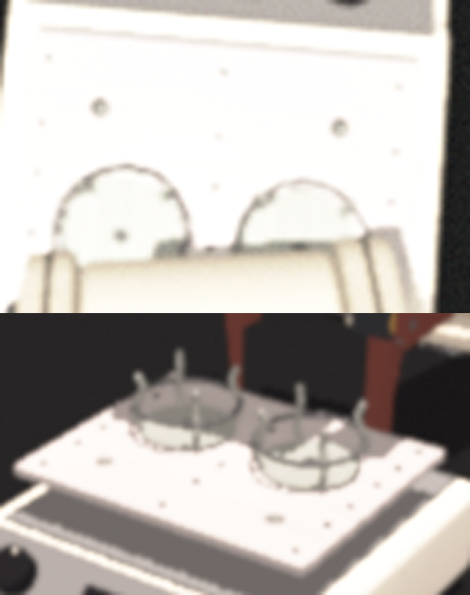

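Both holes now show bright pin tips in their centres, and the plate looks flat in the scene view. I'll back the hand away and measure flatness from both views.

```bash
python3 -m jog '{"delta_rot":[[0,0,0],[0,0,0],[0,0,0],[0,0,0],[0,0,0]],"translation":[[5,0,0],[15,0,0],[35,0,0],[45,0,-30],[50,0,-70]],"hand":[1,1,1,1,1]}'|egrep 'pos|force'; python3 -m jog '{"delta_rot":[[0,0,0],[0,0,0],[0,0,0],[0,0,0],[0,0,0]],"translation":[[0,40,-20],[0,80,-40],[0,120,-60],[0,160,-80],[0,160,-80]],"hand":[1,1,1,1,1]}'|egrep 'pos|force'; python3 - <<'E'
from h import *
a=optics.get_image("top"); b=optics.get_image("scene")
cv2.imwrite("pics/top6.png",a[:,:,::-1]);cv2.imwrite("pics/scene6.png",b[:,:,::-1])
cv2.imwrite("pics/t6.png",cv2.resize(b[160:250,270:420,::-1],(780,468),interpolation=cv2.INTER_CUBIC))
cv2.imwrite("pics/t7.png",cv2.resize(a[240:345,275:395,::-1],(680,595),interpolation=cv2.INTER_CUBIC))
for z in (104,110): holes(a,z=z,guess=[(299.6,257.3),(361.3,262.3)])
E
```

```text
ee_pos: [411.7, 42.9, 160.0]
ft_force: [0.9, 0.3, 0.5]
ee_pos: [427.8, 207.1, 243.8]
ft_force: [-0.7, -0.9, 0.6]
holes [[603.5, 89.9], [594.8, -29.8]] yaw -4.16 sep 120.0 err in shaker frame L,R [[1.2, 1.4], [1.1, 1.4]]
holes [[602.6, 89.7], [593.9, -29.3]] yaw -4.16 sep 119.3 err in shaker frame L,R [[0.3, 1.1], [0.2, 1.9]]
```

View pics/t6.png

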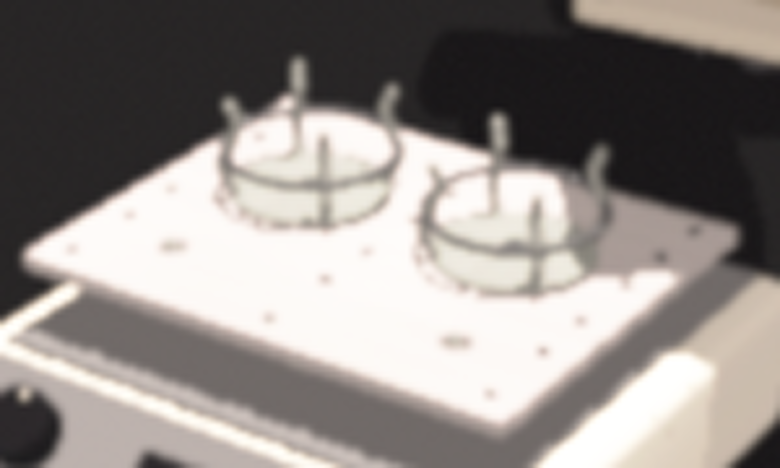

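View pics/t7.png

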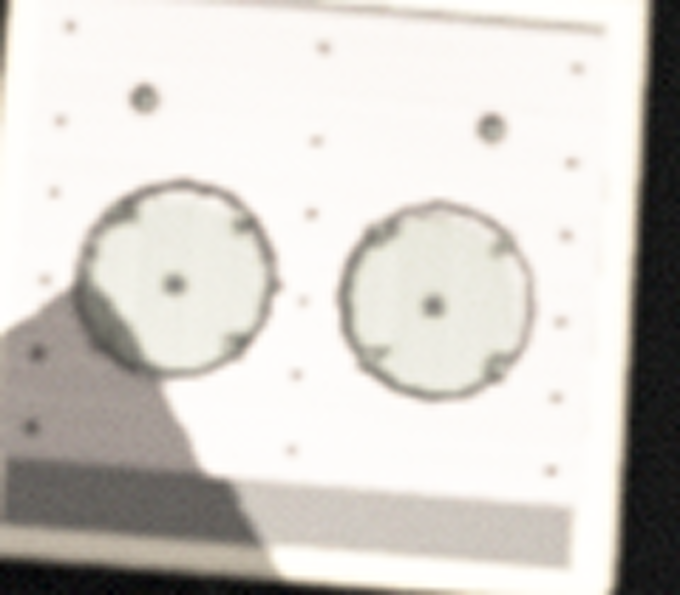

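Both pins show as bright spots, nearly centred, in the holes at (144,98) and (490,128), and the arm is clear. As a flatness check I'll triangulate hole height before and after, so the camera bias cancels.

```bash
python3 - <<'E'
from h import *
from scipy.optimize import least_squares as ls
s0=lambda x,y:np.array(((x+.5)/4-.5+240,(y+.5)/4-.5+155)); s1=lambda x,y:np.array(((x+.5)/5.2-.5+270,(y+.5)/5.2-.5+160))
def tri(t,s): return ls(lambda P:np.r_[proj("top",P)-t,proj("scene",P)-s],[590,30,105]).x.round(1)
T0=lambda x,y:np.array(((x+.5)/3.6-.5+255,(y+.5)/3.6-.5+190)); T1=lambda x,y:np.array(((x+.5)*3/17-.5+275,(y+.5)*3/17-.5+240))
print("start L",tri(T0(169,303),s0(500,237)),"R",tri(T0(393,292),s0(266,180)))
print("now   L",tri(T1(144,98),s1(455,341)),"R",tri(T1(490,128),s1(174,245)))
# disc base front + disc centres, and objects moved?
a=cv2.imread("pics/top0.png").astype(int);b=cv2.imread("pics/top6.png").astype(int)
for n,(x0,x1,y0,y1) in dict(flask=(175,225,250,300),bottle=(430,495,275,330),screws=(290,390,190,212)).items(): print(n,np.abs(a-b)[y0:y1,x0:x1].mean().round(1))
o=get_obs();print(o["t"],o["ee_pos"].round(),o["ft_force"].round(1))
E
```

```text
start L [569.3  86.4 109.3] R [576.7 -34.  109.9]
now   L [603.2  90.1 104. ] R [594.3 -29.3 104.1]
flask 18.0
bottle 14.2
screws 11.6
13.65 [426. 203. 241.] [-0.8 -0.7 -0. ]
```

```bash
python3 - <<'E'
from h import *
a,b=[cv2.imread(f"pics/top{i}.png",0).astype(np.float32) for i in(0,6)]
for n,(x0,x1,y0,y1) in dict(flask=(175,225,250,300),bottle=(430,495,275,330),screw1=(290,315,190,212),screw2=(362,388,192,212)).items(): print(n,np.round(cv2.phaseCorrelate(a[y0:y1,x0:x1].copy(),b[y0:y1,x0:x1].copy())[0],2))
ctrl.close_job()
E
```

```text
flask [ 0.2  -0.08]
bottle [0.02 0.03]
screw1 [0.16 0.01]
screw2 [0.4  0.15]
the job is handed in; nothing more can be done
```

The platform is seated on the carriage with both holes over their pins, the hand is clear of everything, and I handed the job in. The last reading was 13.65 s, well inside the 72 s limit.

I pushed only on the plate's edges with the open fingertips:
1. The first push along +x squared the plate up, but it slid about 15 mm towards −y.
2. A push along +y brought it back by 20 mm.
3. A second push along +x took it home. At about 18 N the plate held up, so I raised the fingers slightly, and it then dropped onto the pins.

**Last checks**
- **Height:** seen from the two cameras, the tops of the holes are at 104.0 and 104.1 mm. That matches a flat plate on a 98 mm deck; at the start they read 109–110 mm.
- **Alignment:** the plate's turn is −4.16°, against −4.1° for the shaker. The pin tips show nearly centred in both holes.
- **Other objects:** the flask, bottle and screws moved at most 0.4 pixel (under 1 mm) between the first and last top images.
- **Forces:** the highest wrist reading in x was 18 N. I made no deliberate contact with the clamps and saw no sign of any.

**One disagreement:** at plate height, the holes measured about 1.2–1.4 mm off my pin estimate in x and in y, a total of about 1.8 mm. I put this down to the camera calibration, which is only good to about 2 mm. With 1.5 mm of play, a seated plate cannot be that far off.

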